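Open the potter's stamp case

ROBOT

A 7-joint arm with a two-finger parallel gripper is mounted at the origin on the work surface. World frame = base frame: x ahead of the robot, y to its left, z up, the work surface at z = 0. Lengths are in m, angles in rad, forces in N, time in s.
With the tool pointing down it reaches from about 0.4 to 0.875 m from the base axis. Payload 6.5 kg.
Tool frame: the origin (TCP) lies midway between the tips of the shut fingers; the grasp point (between the pads) lies robot.grip_depth behind it (robot.grip_depth is the distance from the TCP to the grasp point, in m); z points along the fingers, y is the line along which they close (so a half turn about z gives the same grasp; the last joint's range is limited). The gripper opens to 88 mm and grips with 3 to 60 N. Pads are 18 mm wide; open, the fingers measure 123 mm over their backs; the gripper's body (75 mm by 187 mm) begins 45 mm behind the grasp point.
Start: joints at [-1.185, 0.536, -0.004, 1.538, 0.003, 1.067, -0.071], TCP at [0.284, 0.585, 0.239] pointing down, gripper open.
Joint ranges: [-2.7, 2.7], [-0.37, 2.16], [-1.27, 1.26], [0.24, 2.4], [-1.31, 4.45], [0.19, 1.91], [-2.76, 2.76]. Speed limits (rad/s): [2.39, 2.39, 3.14, 3.14, 3.14, 3.14, 3.14].

INTERFACE

Orientations are given as a unit quaternion [x, y, z, w].
In Python, from workcell import monitor, imaging, robot gives the robot as it stands.
- The arm moves only by the shell command python3 -m creep 'ROWS' [FORCE]. ROWS is JSON, a list of rows, each an object of numbers: "claw": the closure in counts, from 0 (fully open) to 255 (shut); "tx", "ty", "tz": the shift along the tool's x, y, z in m; "wx", "wy", "wz": the turn, a rotation vector about the tool's x, y, z in rad. A call has 1 to 10 rows; each row is the pose to reach, as a shift and turn from the pose commanded when the call began, along the tool's axes at that moment; what a row does not reach only later rows make up. A row lasts 1/10 s, in which the tool goes at most 50 mm and 8.59 degrees, less where a joint would pass 70% of its speed; a pose out of reach is approached as far as the arm can. A call with a gripper value outside its range is refused whole. The fingers move at their own pace and stop on an object; FORCE is the grip in N (left out, the last holds). Time passes only in rows, so rows that repeat a pose let the fingers close. It gives the time, the measured TCP pose, the force, the opening and the grip force at its end, in the units of the state.
- monitor.get_state(): the state, without advancing time (a new reading comes with each control period).
- imaging.capture(name): name is "scene" or "top" or "wrist"; returns a dict with "image" (480x640x3 uint8, red, green, blue), "depth" (480x640 float32, m along the optical axis (not along the pixel's ray), 0 where there is no reading), "fx", "fy", "cx", "cy" (pixels), "k1" (the pictures are not rectified: a ray, as slopes to the right and down, at radius r is drawn at 1 + k1 r^2 times it, then the intrinsics apply), "xyz" and "attitude" of the camera in the world. Camera axes: x right, y up, looking along -z (the intrinsics and any distortion apply to the point x, -y, -z); pixel columns grow to the right and rows downward; lengths in m; the calibration is good to about 2 mm. A picture is of the moment at which its call begins.
- robot.hand_in(): hands the job in; it is judged then, once.
Trained networks look in a picture, given as the dict that the camera call returned (one of the last four; its "shot" number tells which), for a name from the list of things; names that differ only in an ending like _2 or _b are one class to them, and where a whole thing is asked for, a point or a joint stands for the part that bears it (a point fixed in the world has none). Each returns a list of dicts, best first, with "confidence" (0 to 1); they miss things now and then, are a little off and sometimes report something else, mostly with a low value. They report only what shows in the picture. A call takes as long as a camera call.
- imaging.silhouettes(picture, name): "pixels" (480x640 bool, what is visible of it) and "uv" ([column, row] in pixels, amid what is visible of it).
- imaging.spot_point(picture, name): "uv" ([column, row] in pixels: a listed point, or the origin of a listed thing).
The state is a dict: "time": time; "joints": joint angles; "qd": joint speeds; "joint_efforts": joint torques, N m; "eef_pos": TCP position; "ee_rot": TCP orientation; "wrist_force": force on the tool from outside, world axes, zero at the start; "moment": the same for the moment, N m; "gripper_width": opening from 0.0 (shut) to 1.0 (fully open); "grip_force": force on a finger pad.
Only numpy, scipy, OpenCV 4.12 (cv2) and the standard library are available. Lean on these libraries where they do the work, as an engineer would, in place of code of your own. Each camera call takes 0.05 s, during which the arm holds its last target. There are 200 camera calls.

TASK

Open the stamp case: press its red release tab down with the fingertips so that the sprung blue lid pops up, then push the lid all the way back until it rests against its stop, and leave it standing open. Only touch and push; pick nothing up, and leave the stamps, pots and tools in and around the case where they are.

Things in the scene. Friction and masses are not known exactly. Their poses are not given: they have to be found in the camera images.
- case: Wooden stamp case screwed to the bench: an open tray 130 (x) by 190 (y) by 60 mm high, with a blue hinged lid on top. Origin: centre of its underside, on the bench. x points from the tab side to the hinge side, y along the hinge, z up. It never moves during the job. The tab is in the middle of the -x side, the hinge on the +x side; that side faces away from the robot within about 0.45 rad. Two wooden stamps stand inside.
- tab (a joint): Red release tab, a sprung rocker on the -x side of the case, in rad: 0 at rest, 0.24 pressed right down. The lid is freed at about 0.14 (nearly 5 mm down at the pressing point). About 2 N starts it and about 4 N holds it right down; it springs back when let go.
- tab_pad (a point): Pressing point: on the top face of the red tab's paddle, 41 mm above the bench at rest and 112 mm from the case's centre towards -x of the case (47 mm in front of the case's front wall). The paddle is 36 mm wide (along y), its flat part reaches 14 mm farther out and 25 mm back towards the case, and it is free underneath. It goes down about 8 mm. Behind the paddle the red hook stands up to 69 mm above the bench, 30 to 40 mm from the pressing point towards the case.
- lid (a joint): Lid hinge in rad: 0 shut (held by the tab's hook), 0.5 where its springs lift it when freed, 1.9 fully open against its stop (leaning 19 degrees back past upright). Between 0.5 and 1.9 a stiff hinge (0.07 N m, about 0.6 N at the edge, plus damping 0.06 N m s/rad and the lid's 0.1 kg) keeps it where it is left.
- lid_edge (a point): Middle of the lower front edge of the blue lid (the edge away from the hinge). The lid is a plain panel 132 mm from hinge line to front edge, 190 mm wide (along the case's y) and 10 mm thick above this point; a brass striker 24 mm wide sticks out 10 mm in the middle of the edge. The axes turn with the lid: x towards the hinge, y along the edge, z out of the lid's upper face.
- lid_hinge (a point): Middle of the hinge line, on the lid's underside, 60 mm above the bench; the line runs along the case's y axis, 65 mm from the case's centre towards +x. As the lid opens its front edge swings up and over towards +x.
- stamp_a: Wooden stamp, 24 x 24 x 42 mm with terracotta ends, standing inside the case. Origin: centre of its underside. Leave it alone.
- stamp_b: Wooden stamp, 24 x 24 x 42 mm with white ends, standing inside the case. Origin: centre of its underside. Leave it alone.
- stamp_c: Wooden stamp, 24 x 24 x 42 mm with terracotta ends, standing on the bench at one of the front corners of the case, about 120 mm to the side of the tab. Origin: centre of its underside. Leave it alone.
- dish: White dish, 68 mm wide and 22 mm high, on the bench at the other front corner of the case. Origin: centre of its underside. Leave it alone.
- cup: Terracotta cup, 72 mm wide and 75 mm high, on the bench beside the case. Origin: centre of its underside. Leave it alone.
- jar: Blue lidded jar, 64 mm wide and 85 mm high, on the bench on the other side of the case. Origin: centre of its underside. Leave it alone.
- brush: Glazing brush 190 mm long with a pale wooden handle, lying on the bench to the robot's right. Origin: underside, mid-length. Leave it alone.
- bowl: Terracotta bowl, 140 mm wide and 65 mm high, on a 95 mm high banding wheel to the robot's left. Origin: centre of its underside. Leave it alone.

How it is judged:
On the way, in this order (a step that is already met when the one before it is completed fails the run):
1. the release tab is pressed down while the lid is still shut (value of joint tab above 0.1 rad and value of joint lid below 0.3 rad).
2. the freed lid is pushed fully open (value of joint lid above 1.7 rad), for 0.1 s.
At the end, for the whole second after the job is handed in: The lid stands open at more than 1.7 rad (its stop is at 1.9) and at rest, the tab has sprung back (below 0.05 rad), and every stamp, pot and tool is within 20 mm of where it stood (value of joint lid above 1.7 rad and velocity of joint lid between -0.05 and 0.05 rad/s and value of joint tab below 0.05 rad and distance of each of stamp_a, stamp_b, stamp_c, cup, jar, dish, brush, bowl from where it was at the start of the episode below 0.02 m); the robot touches nothing.
It fails at once if a stamp, pot or tool is picked up, carried or shifted by more than 20 mm (distance of any of stamp_a, stamp_b, stamp_c, cup, jar, dish, brush, bowl from where it was at the start of the episode above 0.02 m).
It also fails if it takes over 40 s, if anything falls off the work surface, if the arm or the gripper's body presses on something with over 40 N, if the wrist force passes 120 N, or if a joint passes its speed limit or range.

## Working session

There is one attempt and no reset: what is moved stays moved. The work goes in short steps, Python scripts to look and compute and a shell command to move; the robot and the scene stay as the last step left them, time stands still between calls to the robot, and variables do not carry over. Pictures are saved under pics/ and viewed, at most 10 in all, crops included, and the job is handed in when it is done.

```bash
ls; mkdir -p pics; cat > h.py <<'E'
import numpy as np, cv2
from scipy.spatial.transform import Rotation as R
from workcell import monitor, imaging, robot
def ray(c,u,v):
    x=(u-c['cx'])/c['fx'];y=(v-c['cy'])/c['fy'];a,b=x,y
    for _ in range(20):
        s=1+c['k1']*(a*a+b*b);a,b=x/s,y/s
    return a,b
def world(c,u,v,d):
    a,b=ray(c,u,v)
    return R.from_quat(c['attitude']).apply(np.stack([a*d,-b*d,-d],-1))+np.array(c['xyz'])
def at(c,uv,r=2):
    u,v=uv;i,j=int(round(v)),int(round(u))
    d=c['depth'][max(i-r,0):i+r+1,max(j-r,0):j+r+1];d=d[d>0]
    return world(c,u,v,np.median(d)) if d.size else None
E
python3 - <<'E'
from h import *
s=monitor.get_state();print(s['time'],s['eef_pos'],s['ee_rot'],s['gripper_width'])
np.set_printoptions(precision=4,suppress=True)
for cam in ('top','scene'):
    c=imaging.capture(cam);print(cam,c['xyz'],c['attitude'],c['fx'],c['k1'])
    cv2.imwrite(f'pics/{cam}1.png',c['image'][:,:,::-1])
    for n in ('case','tab_pad','lid_edge','lid_hinge','stamp_c','dish','cup','jar','bowl'):
        for p in imaging.spot_point(c,n)[:2]:
            print(n,np.round(p['uv'],1),round(p['confidence'],2),at(c,p['uv']))
    for n in ('tab','lid'):
        for p in imaging.silhouettes(c,n)[:1]:
            m=p['pixels']&(c['depth']>0);v,u=np.nonzero(m)
            w=world(c,u.astype(float),v.astype(float),c['depth'][m])
            print(n,p['confidence'],len(w),np.median(w,0))
            zz=np.median(w[:,2]);q=w[abs(w[:,2]-zz)<.004][:,:2]
            print(' rect',cv2.minAreaRect((q*1000).astype(np.float32)),zz)
E
```

```text
pics
0.0 [0.28353515 0.584234   0.23783776] [ 2.23965406e-01  9.74596724e-01 -8.38801749e-04 -1.39793704e-04] 0.9999585956140356
top [0.3067 0.0541 1.2477] [-0.0739  0.0727  0.7169 -0.6894] 490.0290144597287 -0.13670017126513964
case [295.8 248.7] 0.62 [0.5301 0.116  0.0708]
tab_pad [289.1 289.3] 0.56 [0.4346 0.1371 0.0397]
lid_edge [292.5 270.1] 0.7 [0.4781 0.1257 0.0673]
lid_edge [336.6 295.3] 0.66 [0.4184 0.0195 0.005 ]
lid_hinge [295.5 215.8] 0.55 [0.631  0.118  0.0021]
lid_hinge [228.1 239.3] 0.2 [0.5748 0.2958 0.0031]
stamp_c [246.6 285.5] 0.41 [0.4484 0.2432 0.0349]
dish [338.1 295.1] 0.91 [0.4187 0.0157 0.0051]
cup [229.  238.5] 0.56 [0.5768 0.2934 0.003 ]
cup [288.5 286.1] 0.34 [0.4424 0.1382 0.0413]
jar [361.4 254. ] 0.96 [ 0.5081 -0.0423  0.0856]
bowl [132.6 230. ] 0.56 [0.5863 0.5152 0.1015]
tab 0.82 323 [0.4482 0.1323 0.0409]
 rect ((445.2737731933594, 133.11328125), (36.16889572143555, 47.92914962768555), 80.47074890136719) 0.04087559739478985
lid 0.62 4108 [0.5436 0.1173 0.0701]
 rect ((541.7828369140625, 118.0908432006836), (190.1905517578125, 140.01625061035156), 81.
[... 245 characters left out ...]
3.8] 0.74 [0.4856 0.132  0.0726]
lid_edge [395.4 319.4] 0.32 [0.6138 0.3034 0.0512]
lid_hinge [323.1 270.7] 0.65 [0.6073 0.111  0.0714]
stamp_c [407.3 279.7] 0.46 [0.4627 0.255  0.0048]
dish [336.6 231.4] 0.67 [0.4817 0.0591 0.0706]
cup [394.2 319.6] 0.89 [0.6129 0.3005 0.0472]
jar [296.5 242.7] 0.81 [ 0.5354 -0.0279  0.0242]
bowl [508.7 353.1] 0.66 [0.5946 0.5252 0.1036]
tab 0.48 152 [0.4402 0.1345 0.0427]
 rect ((440.2723693847656, 132.46861267089844), (35.922630310058594, 34.60334014892578), 82.1543197631836) 0.04269189924889116
lid 0.91 3552 [0.5531 0.1247 0.0716]
 rect ((547.025146484375, 115.68950653076172), (193.774169921875, 134.69192504882812), 81.24671936035156) 0.07163004642001553
```

```bash
python3 -m creep '[{"claw":255,"tx":-0.02,"ty":-0.02,"wz":-0.03},{"claw":255,"tx":-0.05,"ty":-0.05,"wz":-0.06},{"claw":255,"tx":-0.08,"ty":-0.08,"wz":-0.1},{"claw":255,"tx":-0.11,"ty":-0.11,"wz":-0.15},{"claw":255,"tx":-0.14,"ty":-0.14,"wz":-0.2},{"claw":255,"tx":-0.17,"ty":-0.17,"wz":-0.25},{"claw":255,"tx":-0.2,"ty":-0.2,"wz":-0.3},{"claw":255,"tx":-0.23,"ty":-0.23,"wz":-0.3},{"claw":255,"tx":-0.26,"ty":-0.26,"wz":-0.3},{"claw":255,"tx":-0.28,"ty":-0.28,"wz":-0.3}]' 10
python3 - <<'E'
from h import *
print(robot.grip_depth)
C=np.array([.548,.1165,0]);yaw=-.15
c=imaging.capture('scene');im=c['image'][:,:,::-1];cv2.imwrite('pics/s2.png',im)
s=monitor.get_state();M=R.from_quat(s['ee_rot']).as_matrix();print(s['time'],s['eef_pos'],M[:,0])
print(M.T@(np.array([.436,.134,.13])-s['eef_pos']))
E
```

```text
0.0187
1.25 [0.28378956 0.58475189 0.23868922] [-8.99664793e-01  4.36581332e-01 -4.48579799e-05]
[-0.33372336 -0.33906546  0.10872888]schema error: expected keys claw, tx, ty, tz, wx, wy, wz
```

View pics/s2.png

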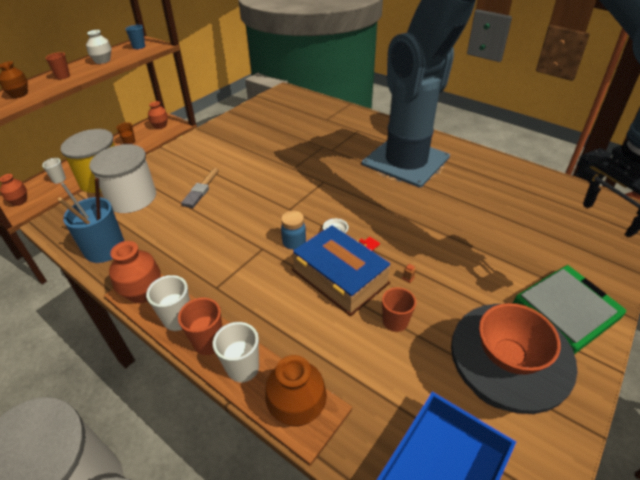

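The scene shows the shut case at about (343,265), the red tab at (370,243), and the cup, jar, dish and stamp_c around it. The bowl is at (518,340), and the arm's path over the bare bench is clear. The move was refused because every key is required.

```bash
python3 -m creep '[{"claw":255,"tx":-0.02,"ty":-0.02,"tz":0,"wx":0,"wy":0,"wz":-0.03},{"claw":255,"tx":-0.05,"ty":-0.05,"tz":0,"wx":0,"wy":0,"wz":-0.06},{"claw":255,"tx":-0.08,"ty":-0.08,"tz":0,"wx":0,"wy":0,"wz":-0.1},{"claw":255,"tx":-0.11,"ty":-0.11,"tz":0,"wx":0,"wy":0,"wz":-0.15},{"claw":255,"tx":-0.14,"ty":-0.14,"tz":0,"wx":0,"wy":0,"wz":-0.2},{"claw":255,"tx":-0.17,"ty":-0.17,"tz":0,"wx":0,"wy":0,"wz":-0.25},{"claw":255,"tx":-0.2,"ty":-0.2,"tz":0,"wx":0,"wy":0,"wz":-0.3},{"claw":255,"tx":-0.23,"ty":-0.23,"tz":0,"wx":0,"wy":0,"wz":-0.3},{"claw":255,"tx":-0.26,"ty":-0.26,"tz":0,"wx":0,"wy":0,"wz":-0.3},{"claw":255,"tx":-0.28,"ty":-0.28,"tz":0,"wx":0,"wy":0,"wz":-0.3}]' 10
cat > m.py <<'E'
from h import *
import sys
np.set_printoptions(precision=4,suppress=True)
s=monitor.get_state();M=R.from_quat(s['ee_rot']).as_matrix()
C=np.array([.548,.1165,0]);a=-.15
ex=np.array([np.cos(a),np.sin(a),0]);ey=np.array([-ex[1],ex[0],0])
P=np.array(s['eef_pos'])-C
print('t',s['time'],'tcp in case',np.array([P@ex,P@ey,P[2]]),'F',np.array(s['wrist_force']),'w',s['gripper_width'],'yawerr(tool x vs -case x)',np.arcsin(np.cross(-ex,M[:,0])[2]),M[:,2])
for t in sys.argv[1:]:
    x,y,z=map(float,t.split(','));print(t,M.T@(x*ex+y*ey+[0,0,z]-P))
E
python3 m.py -- 2>/dev/null | head -1; python3 m.py -.114,0,.1
```

```text
time: 2.25
eef_pos: [0.4143, 0.2076, 0.239]
ee_rot: [0.077, 0.997, -0.0, 0.0]
wrist_force: [-0.0, -0.4, -0.0]
gripper_width: 0.117
grip_force: 0.0
t 2.25 tcp in case [-0.1458  0.07    0.239 ] F [-0.0163 -0.3776 -0.0295] w 0.1168788548442364 yawerr(tool x vs -case x) -0.004590316499772973 [ 0.0006 -0.0004 -1.    ]
t 2.25 tcp in case [-0.1458  0.07    0.239 ] F [-0.0163 -0.3776 -0.0295] w 0.1168788548442364 yawerr(tool x vs -case x) -0.004590316499772973 [ 0.0006 -0.0004 -1.    ]
-.114,0,.1 [-0.032  -0.0699  0.139 ]
```

```bash
python3 -m creep '[{"claw":255,"tx":-0.015,"ty":-0.03,"tz":0.02,"wx":0,"wy":0,"wz":0},{"claw":255,"tx":-0.03,"ty":-0.06,"tz":0.05,"wx":0,"wy":0,"wz":0},{"claw":255,"tx":-0.032,"ty":-0.07,"tz":0.09,"wx":0,"wy":0,"wz":0},{"claw":255,"tx":-0.032,"ty":-0.07,"tz":0.12,"wx":0,"wy":0,"wz":0},{"claw":255,"tx":-0.032,"ty":-0.07,"tz":0.139,"wx":0,"wy":0,"wz":0},{"claw":255,"tx":-0.032,"ty":-0.07,"tz":0.139,"wx":0,"wy":0,"wz":0},{"claw":255,"tx":-0.032,"ty":-0.07,"tz":0.139,"wx":0,"wy":0,"wz":0}]'
python3 m.py -.114,0,.1
python3 - <<'E'
from h import *
o=[]
for n in('wrist','top'):
    c=imaging.capture(n);im=c['image'][:,:,::-1].copy()
    o.append(im if n=='wrist' else cv2.resize(im[180:340,190:400],(630,480)))
cv2.imwrite('pics/a.png',cv2.resize(np.hstack(o),(800,302)))
E
```

```text
time: 2.95
eef_pos: [0.4347, 0.1367, 0.1001]
ee_rot: [0.076, 0.997, 0.0, 0.0]
wrist_force: [-0.2, 0.6, 0.9]
gripper_width: 0.006
grip_force: 0.0
t 2.95 tcp in case [-0.115   0.0031  0.1001] F [-0.1775  0.5913  0.8605] w 0.006137930391629845 yawerr(tool x vs -case x) -0.0017246559875039034 [ 0.0001  0.     -1.    ]
-.114,0,.1 [-0.001  -0.0031  0.0001]
```

View pics/a.png

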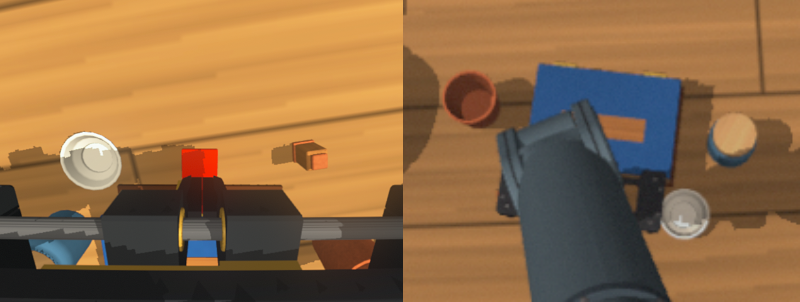

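The left half is the wrist view, with the tab at (200,160) in line with the shut fingers. The right half is the top view, with the gripper just in front of the case and clear of the dish and jar. Next I press.

```bash
python3 -m creep '[{"claw":255,"tx":0,"ty":-0.002,"tz":0.025,"wx":0,"wy":0,"wz":0},{"claw":255,"tx":0,"ty":-0.002,"tz":0.045,"wx":0,"wy":0,"wz":0},{"claw":255,"tx":0,"ty":-0.002,"tz":0.056,"wx":0,"wy":0,"wz":0},{"claw":255,"tx":0,"ty":-0.002,"tz":0.06,"wx":0,"wy":0,"wz":0},{"claw":255,"tx":0,"ty":-0.002,"tz":0.063,"wx":0,"wy":0,"wz":0},{"claw":255,"tx":0,"ty":-0.002,"tz":0.066,"wx":0,"wy":0,"wz":0},{"claw":255,"tx":0,"ty":-0.002,"tz":0.067,"wx":0,"wy":0,"wz":0},{"claw":255,"tx":0,"ty":-0.002,"tz":0.067,"wx":0,"wy":0,"wz":0},{"claw":255,"tx":0,"ty":-0.002,"tz":0.067,"wx":0,"wy":0,"wz":0}]'
python3 m.py -.114,0,.1
python3 - <<'E'
from h import *
for n in('scene','top'):
    c=imaging.capture(n)
    for p in imaging.silhouettes(c,'lid')[:1]:
        m=p['pixels']&(c['depth']>0);v,u=np.nonzero(m);w=world(c,u*1.,v*1.,c['depth'][m])
        print(n,p['confidence'],len(w),np.percentile(w[:,2],[2,10,50,90,98]))
E
```

```text
time: 3.95
eef_pos: [0.4341, 0.1349, 0.0344]
ee_rot: [0.076, 0.997, 0.0, -0.0]
wrist_force: [-9.5, -0.8, 23.4]
gripper_width: 0.006
grip_force: 12.2
t 3.95 tcp in case [-0.1154  0.0012  0.0344] F [-9.5484 -0.8278 23.4233] w 0.005593913123469737 yawerr(tool x vs -case x) -0.001643173472409666 [-0.      0.0006 -1.    ]
-.114,0,.1 [-0.0014 -0.0011 -0.0656]
scene 0.87 4431 [0.06854753 0.07536214 0.10130612 0.12688302 0.1317866 ]
top 0.98 3045 [0.07020564 0.07580768 0.10035653 0.12471219 0.13077278]
```

The lid has popped up: its edge is at z = 0.131, so it is at about 0.5 rad. Next I lift and sidestep 40 mm, to miss the striker.

```bash
python3 -m creep '[{"claw":255,"tx":0.002,"ty":0,"tz":-0.01,"wx":0,"wy":0,"wz":0},{"claw":255,"tx":0.005,"ty":0,"tz":-0.03,"wx":0,"wy":0,"wz":0},{"claw":255,"tx":0.005,"ty":0.015,"tz":-0.05,"wx":0,"wy":0,"wz":0},{"claw":255,"tx":0.005,"ty":0.03,"tz":-0.067,"wx":0,"wy":0,"wz":0},{"claw":255,"tx":0.005,"ty":0.04,"tz":-0.067,"wx":0,"wy":0,"wz":0},{"claw":255,"tx":0.005,"ty":0.04,"tz":-0.067,"wx":0,"wy":0,"wz":0}]'
python3 m.py -.06,.04,.1 -.036,.04,.13 .008,.04,.15 .088,.04,.15
python3 - <<'E'
from h import *
for n in('scene','top'):
    c=imaging.capture(n);cv2.imwrite('pics/b.png',c['image'][:,:,::-1]) if n=='scene' else 0
    for p in imaging.silhouettes(c,'lid')[:1]:
        m=p['pixels']&(c['depth']>0);v,u=np.nonzero(m);w=world(c,u*1.,v*1.,c['depth'][m])
        print(n,p['confidence'],len(w),np.percentile(w[:,2],[2,10,50,90,98]))
E
```

```text
time: 4.75
eef_pos: [0.436, 0.1766, 0.1001]
ee_rot: [0.075, 0.997, 0.001, 0.001]
wrist_force: [0.3, 0.6, -1.4]
gripper_width: 0.006
grip_force: 0.0
t 4.75 tcp in case [-0.1197  0.0427  0.1001] F [ 0.3109  0.647  -1.4243] w 0.005618883194069188 yawerr(tool x vs -case x) 0.0003961278891911683 [ 0.0021  0.0015 -1.    ]
-.06,.04,.1 [-0.0597 -0.0027  0.0002]
-.036,.04,.13 [-0.0837 -0.0027 -0.0297]
.008,.04,.15 [-0.1278 -0.0027 -0.0497]
.088,.04,.15 [-0.2078 -0.0027 -0.0495]
scene 0.91 4441 [0.06777221 0.07529222 0.10127091 0.12711086 0.13189969]
top 0.89 3138 [0.06951058 0.07562048 0.10131143 0.12655607 0.13121114]
```

```bash
python3 -m creep '[{"claw":255,"tx":-0.02,"ty":0,"tz":0,"wx":0,"wy":0,"wz":0},{"claw":255,"tx":-0.045,"ty":0,"tz":0,"wx":0,"wy":0,"wz":0},{"claw":255,"tx":-0.06,"ty":0,"tz":-0.003,"wx":0,"wy":0,"wz":0},{"claw":255,"tx":-0.072,"ty":0,"tz":-0.017,"wx":0,"wy":0,"wz":0},{"claw":255,"tx":-0.084,"ty":0,"tz":-0.03,"wx":0,"wy":0,"wz":0},{"claw":255,"tx":-0.096,"ty":0,"tz":-0.036,"wx":0,"wy":0,"wz":0},{"claw":255,"tx":-0.108,"ty":0,"tz":-0.042,"wx":0,"wy":0,"wz":0},{"claw":255,"tx":-0.12,"ty":0,"tz":-0.047,"wx":0,"wy":0,"wz":0},{"claw":255,"tx":-0.128,"ty":0,"tz":-0.05,"wx":0,"wy":0,"wz":0},{"claw":255,"tx":-0.128,"ty":0,"tz":-0.05,"wx":0,"wy":0,"wz":0}]'
python3 m.py .088,.04,.15
python3 - <<'E'
from h import *
for n in('scene','top'):
    c=imaging.capture(n);cv2.imwrite('pics/c.png',c['image'][150:390,180:500,::-1]) if n=='scene' else 0
    for p in imaging.silhouettes(c,'lid')[:1]:
        m=p['pixels']&(c['depth']>0);v,u=np.nonzero(m);w=world(c,u*1.,v*1.,c['depth'][m])
        print(n,p['confidence'],len(w),np.percentile(w[:,2],[2,10,50,90,98]))
E
```

```text
time: 5.95
eef_pos: [0.5627, 0.1546, 0.1495]
ee_rot: [0.077, 0.997, -0.0, 0.0]
wrist_force: [-0.0, 0.4, 0.3]
gripper_width: 0.007
grip_force: 0.0
t 5.95 tcp in case [0.0088 0.0399 0.1495] F [-0.0266  0.427   0.307 ] w 0.00719444340940826 yawerr(tool x vs -case x) -0.0032168261246539077 [ 0.0005 -0.0004 -1.    ]
.088,.04,.15 [-0.0792  0.0004 -0.0005]
scene 0.67 3979 [0.06811549 0.07959632 0.13413724 0.18268884 0.18866519]
top 0.65 202 [0.06788009 0.0882397  0.17600368 0.18756855 0.19055349]
```

View pics/c.png

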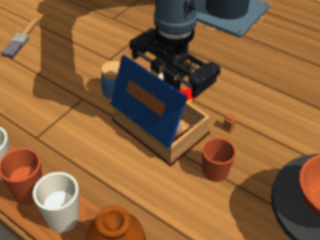

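The crop shows the blue lid at (150,95) nearly upright at about 1.3 rad, with the gripper behind it and the pots undisturbed. I'll push on to the stop.

```bash
python3 -m creep '[{"claw":255,"tx":-0.012,"ty":0,"tz":0,"wx":0,"wy":0,"wz":0},{"claw":255,"tx":-0.024,"ty":0,"tz":0,"wx":0,"wy":0,"wz":0},{"claw":255,"tx":-0.036,"ty":0,"tz":0,"wx":0,"wy":0,"wz":0},{"claw":255,"tx":-0.048,"ty":0,"tz":0,"wx":0,"wy":0,"wz":0},{"claw":255,"tx":-0.058,"ty":0,"tz":0,"wx":0,"wy":0,"wz":0},{"claw":255,"tx":-0.066,"ty":0,"tz":0,"wx":0,"wy":0,"wz":0},{"claw":255,"tx":-0.072,"ty":0,"tz":0,"wx":0,"wy":0,"wz":0},{"claw":255,"tx":-0.076,"ty":0,"tz":0,"wx":0,"wy":0,"wz":0},{"claw":255,"tx":-0.079,"ty":0,"tz":0,"wx":0,"wy":0,"wz":0},{"claw":255,"tx":-0.079,"ty":0,"tz":0,"wx":0,"wy":0,"wz":0}]'
cat > lid.py <<'E'
from h import *
C=np.array([.548,.1165,0]);a=-.15;ex=np.array([np.cos(a),np.sin(a),0])
c=imaging.capture('scene');cv2.imwrite('pics/d.png',c['image'][150:390,180:500,::-1])
p=imaging.silhouettes(c,'lid')[0]
m=cv2.erode(p['pixels'].astype(np.uint8),np.ones((5,5)))>0;m&=c['depth']>0
v,u=np.nonzero(m);w=world(c,u*1.,v*1.,c['depth'][m])-C
x=w@ex;z=w[:,2];k=(z>.08)&(abs(x-np.median(x))<.06)
l=cv2.fitLine(np.c_[x,z][k].astype(np.float32),cv2.DIST_HUBER,0,.01,.01).ravel()
print('lid angle',np.arctan2(abs(l[1]),-l[0]*np.sign(l[1])),k.sum(),p['confidence'],z.max())
E
python3 m.py .095,.04,.15; python3 lid.py
```

```text
time: 7.15
eef_pos: [0.638, 0.1439, 0.1493]
ee_rot: [0.076, 0.997, -0.0, -0.002]
wrist_force: [-6.3, -0.0, 3.1]
gripper_width: 0.004
grip_force: 3.4
t 7.15 tcp in case [0.0849 0.0405 0.1493] F [-6.2602 -0.0321  3.1303] w 0.004369412804690945 yawerr(tool x vs -case x) -0.0012762078576934802 [-0.0045 -0.0002 -1.    ]
.095,.04,.15 [-0.0101 -0.0005 -0.0007]
lid angle 1.8974044 944 0.57 0.18750588483612662
```

The lid is against its stop: it measures 1.897 rad, with 6 N of contact force. I'll retreat.

```bash
python3 -m creep '[{"claw":255,"tx":0.01,"ty":0,"tz":0,"wx":0,"wy":0,"wz":0},{"claw":255,"tx":0.03,"ty":0,"tz":0,"wx":0,"wy":0,"wz":0},{"claw":255,"tx":0.055,"ty":0,"tz":0,"wx":0,"wy":0,"wz":0},{"claw":255,"tx":0.08,"ty":0,"tz":-0.02,"wx":0,"wy":0,"wz":0},{"claw":255,"tx":0.11,"ty":0,"tz":-0.05,"wx":0,"wy":0,"wz":0},{"claw":255,"tx":0.14,"ty":0,"tz":-0.08,"wx":0,"wy":0,"wz":0},{"claw":255,"tx":0.16,"ty":0,"tz":-0.1,"wx":0,"wy":0,"wz":0},{"claw":255,"tx":0.17,"ty":0,"tz":-0.1,"wx":0,"wy":0,"wz":0},{"claw":255,"tx":0.17,"ty":0,"tz":-0.1,"wx":0,"wy":0,"wz":0},{"claw":255,"tx":0.17,"ty":0,"tz":-0.1,"wx":0,"wy":0,"wz":0}]'
python3 m.py; python3 lid.py
```

```text
time: 8.25
eef_pos: [0.4721, 0.169, 0.2491]
ee_rot: [0.076, 0.997, -0.0, -0.0]
wrist_force: [0.3, -0.6, 0.9]
gripper_width: 0.004
grip_force: 0.0
t 8.25 tcp in case [-0.0829  0.0406  0.2491] F [ 0.2641 -0.5639  0.9058] w 0.0042585442275914235 yawerr(tool x vs -case x) -0.0018503833670255115 [-0.0001 -0.0004 -1.    ]
lid angle 1.8997406 951 0.61 0.18761152132204995
```

View pics/d.png

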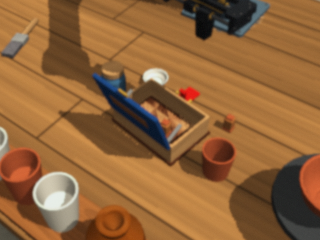

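The crop shows the lid leaning back open at (130,110), the tab free at (188,93), the pots in place and the gripper clear at (203,25).

```bash
python3 -c "
from workcell import robot
print(robot.hand_in())"
```

```text
the job is handed in; nothing more can be done
None
```

The stamp case is open and the job is handed in: I pressed the tab, pushed the lid back to its stop (measured 1.90 rad) and pulled the gripper clear, and in the last picture the tab was free and the pots near the case looked undisturbed; the hand-in call returned no verdict.

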